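Find the high spot of a centrifuge rotor

ROBOT

A 6-joint arm with a two-finger parallel gripper is mounted at the origin on the work surface. World frame = base frame: x ahead of the robot, y to its left, z up, the work surface at z = 0. Lengths are in m, angles in rad, forces in N, time in s.
With the tool pointing down it reaches from about 0.2 to 0.875 m from the base axis. Payload 3.4 kg.
Tool frame: the origin (TCP) lies on the centre line of the jaws, within the pads' length; the fingertips stand 8 mm ahead of it and the grasp point (between the pads) lies 11 mm behind it (finger_overhang is the distance from the TCP to the fingertips, in m); z points along the fingers, x is the direction in which the jaws open and shut, and the axes are right-handed (so a half turn about z gives the same grasp; the last joint's range is limited). The gripper opens to 94 mm and grips with 3 to 60 N. Pads are 16 mm wide; open, the fingers measure 119 mm over their backs; the gripper's body (75 mm by 177 mm) begins 78 mm behind the grasp point.
Start: joints at [1.048, 0.276, 1.505, -0, 1.361, -0.121], TCP at [0.225, 0.529, 0.175] pointing down, gripper open.
Joint ranges: [-2.89, 2.89], [-0.75, 2.08], [0.22, 2.7], [-1.18, 4.32], [0.11, 2.71], [-2.7, 2.7]. Speed limits (rad/s): [2.57, 2.57, 3.14, 3.14, 3.14, 3.14].

INTERFACE

Orientations are given as a unit quaternion [w, x, y, z].
In Python, from station import * gives the robot as it stands.
- The arm moves only by the tool carry_out, never from a script. Its argument "rows" is a list of rows, each a list of 3 entries, a list of its own where there are three numbers: the shift along the tool's x, y, z in mm, then the turn, a rotation vector about the tool's x, y, z in rad, then the finger opening in mm, from 0 to 94. In form: [[[tx, ty, tz], [ax, ay, az], jaw], ...]. A call has 1 to 8 rows; each row is the pose to reach, as a shift and turn from the pose measured when the call began, along the tool's axes at that moment; what a row does not reach only later rows make up. A row lasts 1/10 s, in which the tool goes at most 50 mm and 8.59 degrees, less where a joint would pass 70% of its speed; a pose out of reach is approached as far as the arm can. A call with a gripper value outside its range is refused whole. The fingers move at their own pace and stop on an object; "grip_force" is the grip in N (left out, the last holds). Time passes only in rows, so rows that repeat a pose let the fingers close. It gives the time, the measured TCP pose, the force and the opening at its end, in the units of the state.
- sense(): the state, without advancing time (a new reading comes with each control period).
- camera(name): name is "scene" or "top" or "wrist"; returns (picture, depth): 400x640x3 uint8, blue, green, red; 400x640 float32, m along the optical axis (not along the pixel's ray), 0 where there is no reading.
- calibration(name): a dict with "camera_matrix" (3x3 intrinsics, pixels), "world_to_cam" (4x4, takes a point from world to camera coordinates). Camera axes: x right, y up, looking along -z (the intrinsics and any distortion apply to the point x, -y, -z); pixel columns grow to the right and rows downward; lengths in m; the calibration is good to about 2 mm. The wrist camera is an equidistant fisheye: a pixel r from the principal point sees the ray r / f radians off the axis. A picture is of the moment at which its call begins: read the wrist's pose just before it. calibration takes no time and is no camera call; for the wrist camera it gives the pose at the moment of the call.
- sign_off(): hands the job in, once; it reports no verdict.
The state is a dict: "time": time; "joint_positions": joint angles; "joint_velocities": joint speeds; "joint_torque": joint torques, N m; "position": TCP position; "orientation": TCP orientation; "wrist_force": force on the tool from outside, world axes, zero at the start; "wrist_torque": the same for the moment, N m; "finger_gap": finger opening in m.
Only numpy, scipy, OpenCV 4.12 (cv2) and the standard library are available. Lean on these libraries where they do the work, as an engineer would, in place of code of your own. Each camera call takes 0.05 s, during which the arm holds its last target. There are 200 camera calls.

TASK

The centrifuge rotor is on its run-out stand: slide the pointer carriage in until it rests fully home against its rubber stop, without ramming it. Then turn the rotor slowly by its crank, feel where the highest spot of its rim rubs on the pointer (there is a lower one too), and stop with the highest spot right under the pointer. Let go and leave it there, with the carriage still home and the bottle, kit box and jar left where they are.

Things in the scene. Friction and masses are not known exactly. Their poses are not given: they have to be found in the camera images.
- stand: Fixed grey run-out stand. Origin on the table under the vertical spindle axis, z up. The pointer and its track lie from the axis along the stand's +y, out to 220 mm; the base plate is 160 by 170 mm about the axis, 14 mm thick.
- rotor_axis (a point): Centre of the aluminium rotor disc with tube wells (180 mm across, 58 to 82 mm above the table), on the spindle axis, 70 mm up. The rim is out of round: it has one highest spot, a smooth swelling 3 mm high and 32 mm (0.35 rad) long, and elsewhere a lower one of 1.4 mm. Where they lie relative to the crank differs every time and is not measured.
- contact (a point): Fixed point of the stand, 70 mm up, 90.5 mm from the axis, where the pointer's tip stands when the carriage is home: 0.5 mm off the round rim, so only the swellings touch it. The tip gives on a spring (in all 2.9 N/mm): about 7 N at the top of the highest spot, 2.6 N on the lower one.
- wheel: Crank hub on top of the rotor and turning with it, endlessly, either way; bearing drag 0.05 N m; it stays where it is left. Origin on the axis 58 mm above the table, z up; the crank arm points along the hub's own -x, upper face 92 mm up. Rubbing (friction 0.4) makes it harder to turn at a swelling, hardest just before its top; midway between the hardest points of both directions is the top.
- handle (a point): Middle of the graspable length of the crank handle: an upright black cylinder, 18 mm across, from 93 to 142 mm above the table, 55 mm from the spindle axis. This point lies 120 mm above the table. The handle revolves freely on its pin, so a gripper can hold it fast all round without turning. Turning takes about 1 N here, 3 to 8 N over the highest spot, less than half that over the lower.
- carriage: Pointer carriage, an aluminium block 40 by 40 by 20 mm on a track, with an upright tab and the steel pointer. Axes as the stand's; origin under the block, 36 mm up. It slides only along the stand's y: home, against the rubber stop, its origin is 150 mm from the axis; it starts 15 to 35 mm farther out. It takes about 13 N to slide, stays where left, and must not press the stop with over 20 N.
- stop: Black rubber stop block fixed across the track, 40 mm wide, 12 mm thick; origin at the middle of the face that the carriage meets, 130 mm from the axis along the stand's y, 42 mm up.
- tab (a point): Grip point of the carriage's upright tab, 12 mm thick along the stand's y and 24 mm wide along its x, which rises to 132 mm above the table. This point is in the tab's middle plane, 116 mm above the table.
- bottle: White reagent bottle with a blue cap, 48 mm across, 115 mm tall; origin under its centre. Leave alone.
- kit_box: White carton 80 by 130 by 45 mm; origin under its centre. Leave alone.
- jar: Glass jar with a white lid, 64 mm across, 70 mm tall; origin under its centre. Leave alone.

How it is judged:
On the way, in this order (a step that is already met when the one before it is completed fails the run):
1. the pointer carriage is slid home against its stop (y of carriage in the frame of stand below 0.152 m), for 0.2 s.
2. the highest spot has come under the pointer (contact force between carriage and wheel above 4.8 N), for 0.1 s.
At the end, for the whole second after the job is handed in: The carriage is home (its origin less than 152 mm from the spindle axis), the rim presses on the pointer with more than 4.8 N (only the highest spot can, within about 0.09 rad, 8 mm of rim, either side of its top), and the rotor is at rest (y of carriage in the frame of stand below 0.152 m and contact force between carriage and wheel above 4.8 N and angular speed of wheel below 0.05 rad/s); the robot touches nothing.
It fails at once if the carriage is rammed against its stop (more than 20 N) (contact force between carriage and stop above 20 N).
It fails at once if the rotor is turned faster than 4 rad/s (angular speed of wheel above 4 rad/s).
It fails at once if the bottle is moved more than 20 mm (distance of bottle from where it was at the start of the episode above 0.02 m).
It fails at once if the kit box is moved more than 20 mm (distance of kit_box from where it was at the start of the episode above 0.02 m).
It fails at once if the jar is moved more than 20 mm (distance of jar from where it was at the start of the episode above 0.02 m).
It also fails if it takes over 72 s, if anything falls off the work surface, if the arm or the gripper's body presses on something with over 40 N, if the wrist force passes 120 N, or if a joint passes its speed limit or range.

## Working session

There is one attempt and no reset: what is moved stays moved. The work goes in short steps, Python scripts to look and compute and a tool call to move; the robot and the scene stay as the last step left them, time stands still between calls to the robot, and variables do not carry over. Pictures are saved under pics/ and viewed, about 8 in all and at most 12, crops included, and the job is handed in when it is done.

Besides the shell and the picture viewer there is one more tool, called after "Request:" as name([rows], argument=value, ...), one row to a line, values as JSON. carry_out: Moves the arm, as the interface text tells. Its arguments: {"type":"object","properties":{"rows":{"type":"array"},"grip_force":{"type":"number"}},"required":["rows"]}

```bash
mkdir -p pics; cat > h.py <<'E'
from station import *
import numpy as np, cv2
from scipy.spatial.transform import Rotation as R
def pts(name,depth):
    c=calibration(name);K=np.array(c["camera_matrix"]);T=np.linalg.inv(np.array(c["world_to_cam"]))
    v,u=np.mgrid[0:400,0:640]
    P=np.stack([(u-K[0,2])/K[0,0]*depth,-(v-K[1,2])/K[1,1]*depth,-depth,np.ones_like(depth)],-1)
    return (P@T.T)[...,:3]
E
python3 - <<'E'
from h import *
s=sense();print({k:np.round(v,3) for k,v in s.items()})
for n in("scene","top"):
    p,d=camera(n);cv2.imwrite(f"pics/{n}0.png",p);np.save(f"{n}0.npy",d);c=calibration(n);print(np.round(c["camera_matrix"],1),np.round(c["world_to_cam"],3))
E
```

```text
{'time': np.float64(0.0), 'joint_positions': array([ 1.048,  0.277,  1.506, -0.   ,  1.361, -0.121]), 'joint_velocities': array([ 0.   ,  0.   , -0.   , -0.   , -0.001, -0.001]), 'joint_torque': array([-1.0000e-03, -4.0457e+01, -2.3722e+01,  7.0000e-02,  3.4000e-02,
       -0.0000e+00]), 'position': array([0.225, 0.529, 0.174]), 'orientation': array([ 0.   ,  0.834,  0.552, -0.001]), 'wrist_force': array([ 0.745, -0.639, -0.318]), 'wrist_torque': array([-0.07 ,  0.029,  0.007]), 'finger_gap': np.float64(0.094)}
[[419.8   0.  319.4]
 [  0.  419.8 200.4]
 [  0.    0.    1. ]] [[ 7.510e-01  6.600e-01 -1.000e-03 -3.900e-01]
 [-5.550e-01  6.320e-01  5.410e-01  2.470e-01]
 [ 3.570e-01 -4.060e-01  8.410e-01 -1.354e+00]
 [ 0.000e+00  0.000e+00  0.000e+00  1.000e+00]]
[[374.1   0.  325.3]
 [  0.  374.1 200.3]
 [  0.    0.    1. ]] [[-0.137 -0.991 -0.003  0.037]
 [ 0.963 -0.134  0.232 -0.529]
 [-0.231  0.029  0.973 -0.781]
 [ 0.     0.     0.     1.   ]]
```

View pics/top0.png

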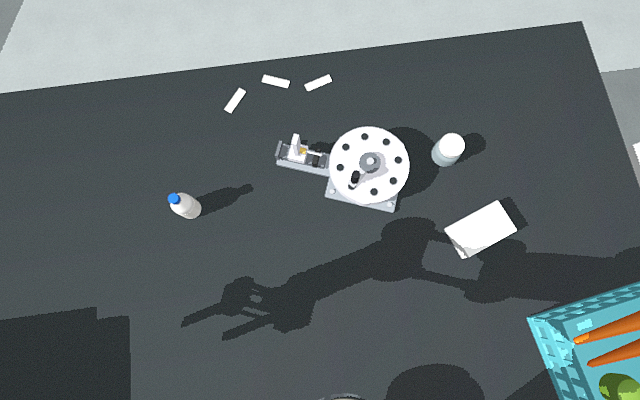

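View pics/scene0.png

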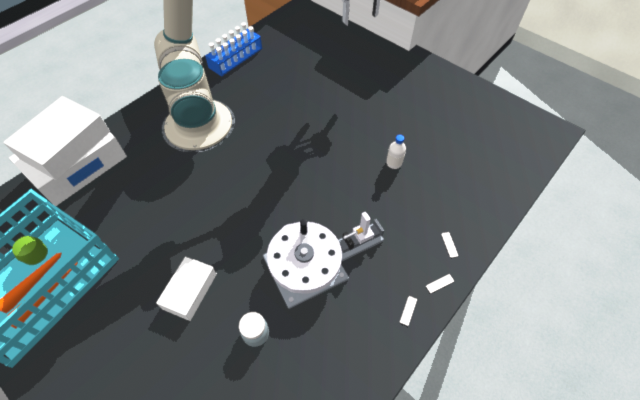

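The top view shows the rotor at about (370,165) px, the crank handle at (354,180) and the carriage tab at (296,146). The bottle is at (185,205), the jar at (448,150) and the box at (481,229). The scene view shows the same layout, with the handle at (304,228) and the tab at (364,222). The arm itself isn't drawn in either.

```bash
python3 - <<'E'
from h import *
for n,box in(("top",(270,415,115,215)),("scene",(255,390,205,305))):
    p=cv2.imread(f"pics/{n}0.png");d=np.load(f"{n}0.npy");P=pts(n,d)
    m=np.zeros((400,640),bool);m[box[2]:box[3],box[0]:box[1]]=1;m&=d>0
    z=P[...,2]
    disc=m&(abs(z-.082)<.006)
    q=P[disc][:,:2]
    if n=="top":q0=q
    c,r=cv2.minEnclosingCircle((np.float32(q[np.linalg.norm(q-np.median(q,0),axis=1)<.1])*1000)); print(n,"disc",c,r,np.median(P[disc][:,2]))
    c=np.array(c)/1000
    rr=np.linalg.norm(P[...,:2]-c,axis=-1)
    h=m&(z>.125)&(z<.15)&(rr<.075); print(" handle",P[h].mean(0) if h.any() else None,h.sum(),P[h][:,:2].min(0),P[h][:,:2].max(0))
    t=m&(z>.09)&(z<.14)&(rr>.11); print(" tab",P[t].mean(0) if t.any() else None,t.sum(),P[t].min(0),P[t].max(0))
    k=m&(z>.02)&(z<.09)&(rr>.1)&(rr<.24); 
    l=P[k][:,:2]; print(" track mean",l.mean(0)-c, np.degrees(np.arctan2(*(l.mean(0)-c)[::-1])))
    tr=cv2.minAreaRect(np.float32(l)*1000);print(tr)
    b=m&(z>.006)&(z<.022);print(" base rect",cv2.minAreaRect(np.float32(P[b][:,:2])*1000))
    im=cv2.resize(p[box[2]-10:box[3]+10,box[0]-10:box[1]+10],None,fx=4,fy=4,interpolation=cv2.INTER_CUBIC);cv2.imwrite(f"pics/{n}crop.png",im)
    for nm,(u,v) in dict(top=dict(bottle=(185,205),jar=(448,150),box=(481,229)),scene=dict(bottle=(396,155),jar=(254,329),box=(187,289)))[n].items(): print(nm,P[v,u])
E
```

```text
top disc (592.7518920898438, -145.0335235595703) 91.90314483642578 0.08225955279666353
 handle [ 0.55524307 -0.10346184  0.1396511 ] 70 [ 0.54814641 -0.1124343 ] [ 0.56588333 -0.09563403]
 tab [0.65188795 0.01147909 0.12029476] 119 [0.64270267 0.00255583 0.09048305] [0.66715416 0.02085743 0.1343761 ]
 track mean [0.05523695 0.15017741] 69.8059072743223
((652.3637084960938, 5.538978576660156), (118.57308959960938, 41.43126678466797), 69.21112823486328)
 base rect ((602.9395141601562, -90.15150451660156), (327.84686279296875, 145.96240234375), 47.62640380859375)
bottle [0.55550183 0.27063024 0.08332696]
jar [ 0.60653745 -0.3330372   0.06806169]
box [ 0.41821518 -0.37505787  0.04621664]
scene disc (595.7501220703125, -143.11473083496094) 90.18144226074219 0.08152184196434281
 handle [ 0.56003175 -0.10464845  0.13775786] 61 [ 0.54961182 -0.11157438] [ 0.56690937 -0.09496533]
 tab [0.65859421 0.01016078 0.11724655] 116 [0.6440116  0.00354305 0.09005458] [0.66962945 0.02211    0.13499053]
 track mean [0.0616006  0.14541274] 67.04122778859394
((654.4378051757812, 6.880260467529297), (118.60297393798828, 41.787776947021484), 68.46172332763672)
 base rect ((599.6646118164062, -86.25741577148438), (313.58587646484375, 199.10650634765625), 85.6387710571289)
bottle [0.5772186  0.26589716 0.06531768]
jar [ 0.63128869 -0.34658613  0.07093082]
box [ 0.43429941 -0.38354148  0.04549635]
```

View pics/topcrop.png

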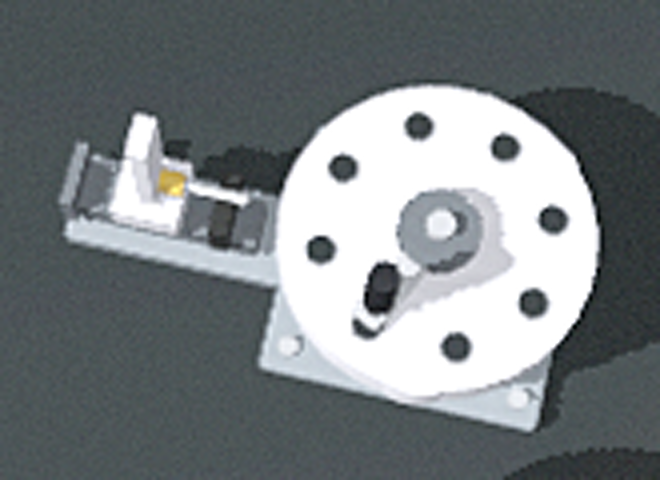

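```bash
cat >> h.py <<'E'
def local(target,yaw=None):
    s=sense();w,x,y,z=s["orientation"];Rm=R.from_quat([x,y,z,w])
    d=Rm.inv().apply(np.array(target)-s["position"])*1000
    yw=np.arctan2(Rm.as_matrix()[1,0],Rm.as_matrix()[0,0]);rv=np.zeros(3)
    if yaw is not None:
        a=(yaw-yw+np.pi/2)%np.pi-np.pi/2
        G=R.from_matrix([[np.cos(yw+a),np.sin(yw+a),0],[np.sin(yw+a),-np.cos(yw+a),0],[0,0,-1]])
        rv=(Rm.inv()*G).as_rotvec()
    return np.round(d,1),np.round(rv,3)
E
python3 -c "
from h import *
print(local([.655,.011,.25],np.radians(68.8)),local([.61,-.1,.3],np.radians(68.8)))"
```

```text
(array([-308.3,  598.6,  -75.8]), array([-0.   ,  0.002, -0.032])) (array([-428.2,  600.6, -125.6]), array([-0.   ,  0.002, -0.032]))
```

Request:
carry_out([
  [[0, 0, -50], [0, 0, 0], 94],
  [[-30, 40, -125], [0, 0, -0.03], 94],
  [[-428, 600, -125], [0, 0, -0.03], 94],
  [[-428, 600, -125], [0, 0, -0.03], 94],
  [[-428, 600, -125], [0, 0, -0.03], 94],
  [[-428, 600, -125], [0, 0, -0.03], 94],
  [[-428, 600, -125], [0, 0, -0.03], 94],
  [[-428, 600, -125], [0, 0, -0.03], 94],
], grip_force=20)

```text
time: 0.9
position: [0.3957, 0.2476, 0.2797]
orientation: [0.0, 0.826, 0.564, -0.001]
wrist_force: [0.6, 0.1, -1.0]
finger_gap: 0.0942
```

```bash
python3 -c "
from h import *
print(sense()['position'],local([.61,-.1,.3],np.radians(68.8)))"
```

```text
[0.39569614 0.2475957  0.27967995] (array([-246.1,  325.8,  -20. ]), array([-0.   ,  0.002, -0.001]))
```

Request:
carry_out([
  [[-246, 326, -20], [0, 0, 0], 94],
  [[-246, 326, -20], [0, 0, 0], 94],
  [[-246, 326, -20], [0, 0, 0], 94],
  [[-246, 326, -20], [0, 0, 0], 94],
  [[-246, 326, -20], [0, 0, 0], 94],
  [[-246, 326, -20], [0, 0, 0], 94],
  [[-246, 326, -20], [0, 0, 0], 94],
  [[-246, 326, -20], [0, 0, 0], 94],
])

```text
time: 1.7
position: [0.6051, -0.0927, 0.2991]
orientation: [-0.0, 0.826, 0.564, -0.001]
wrist_force: [0.8, 0.9, -0.0]
finger_gap: 0.0939
```

Request:
carry_out([
  [[0, 0, 0], [0, 0, 0], 94],
  [[0, 0, 0], [0, 0, 0], 94],
])

```text
time: 1.9
position: [0.605, -0.0936, 0.2976]
orientation: [-0.001, 0.826, 0.563, -0.002]
wrist_force: [-0.1, -0.6, 0.9]
finger_gap: 0.0941
```

```bash
python3 -c "
from h import *
print(sense()['position'])
c=calibration('wrist');p,d=camera('wrist');cv2.imwrite('pics/w1.png',p);np.save('w1.npy',d)
np.savez('w1c.npz',K=c['camera_matrix'],T=c['world_to_cam']);print(c)"
```

```text
[ 0.60502234 -0.0936445   0.29758238]
{'camera_matrix': array([[309.70691629,   0.        , 321.12756583],
       [  0.        , 309.70691629, 201.45461884],
       [  0.        ,   0.        ,   1.        ]]), 'world_to_cam': array([[ 0.36591742,  0.93064571, -0.00173382, -0.13400069],
       [-0.89333696,  0.35072468, -0.2809649 ,  0.63640039],
       [-0.26087069,  0.10435884,  0.95971648, -0.34384991],
       [ 0.        ,  0.        ,  0.        ,  1.        ]])}
```

View pics/w1.png

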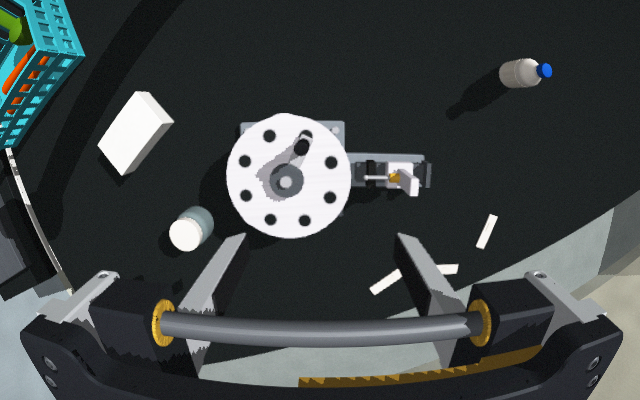

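The wrist view shows the rotor at (288,176) px, handle top at (302,147) and tab at about (407,183). Next I'll measure the rim profile and the tab position.

```bash
cat >> h.py <<'E'
def proj(K,T,X):
    q=X@T[:3,:3].T+T[:3,3];v=np.stack([q[:,0],-q[:,1],-q[:,2]],1)
    rho=np.hypot(v[:,0],v[:,1]);th=np.arctan2(rho,v[:,2])
    return np.stack([K[0,2]+K[0,0]*th*v[:,0]/rho,K[1,2]+K[1,1]*th*v[:,1]/rho],1)
def rays(K,T,uv):
    d=(np.asarray(uv,float)-[K[0,2],K[1,2]])/K[0,0];th=np.linalg.norm(d,axis=-1)
    f=np.sin(th)/th;v=np.stack([d[:,0]*f,-d[:,1]*f,-np.cos(th)],1)
    return -T[:3,:3].T@T[:3,3], v@T[:3,:3]
def onplane(K,T,uv,z):
    o,v=rays(K,T,uv);return o+v*((z-o[2])/v[:,2])[:,None]
def rim(img,K,T,c,step=5):
    g=cv2.cvtColor(img,cv2.COLOR_BGR2GRAY).astype(np.float32)
    a=np.radians(np.arange(0,360,step));r=np.arange(.082,.100,.00025)
    for it in range(2):
        out=[]
        for t in a:
            X=np.stack([c[0]+r*np.cos(t),c[1]+r*np.sin(t),0*r+.082],1);uv=proj(K,T,X).astype(np.float32)
            s=cv2.remap(g,uv[None,:,0],uv[None,:,1],cv2.INTER_LINEAR)[0];s=cv2.GaussianBlur(s[None],(0,0),3)[0]
            i=np.argmin(np.gradient(s));out.append(r[i])
        out=np.array(out)
        if it==0:
            A=np.stack([np.cos(a),np.sin(a),np.ones_like(a)],1);w=np.ones(len(a),bool)
            for _ in range(6):
                k=np.linalg.lstsq(A[w],out[w],rcond=None)[0];w=abs(out-A@k)<.0012
            c=c+k[:2]
    return c,np.degrees(a),out
E
python3 - <<'E'
from h import *
z=np.load('w1c.npz');K,T=z['K'],z['T'];p=cv2.imread('pics/w1.png');d=np.load('w1.npy')
c,a,r=rim(p,K,T,np.array([.594,-.144]));print(c);print([(int(x),round(y*1000,1)) for x,y in zip(a,r)])
# depth-free: tab/handle by depth points
v,u=np.mgrid[100:230,220:440];uv=np.stack([u.ravel(),v.ravel()],1)
o,ry=rays(K,T,uv);dd=d[100:230,220:440].ravel();ax=-(ry@T[2,:3]);P=o+ry*(dd/ax)[:,None];ok=dd>0
rr=np.hypot(*(P[:,:2]-c).T)
h=ok&(P[:,2]>.132)&(rr<.08);print('handle',P[h].mean(0),h.sum(),np.degrees(np.arctan2(*(P[h].mean(0)[:2]-c)[::-1])))
t=ok&(P[:,2]>.1)&(rr>.12)
phi=np.radians(68.8);U=np.array([np.cos(phi),np.sin(phi)]);N=np.array([U[1],-U[0]])
q=P[t];print('tab',q.mean(0),t.sum(),'along',np.percentile((q[:,:2]-c)@U,[2,50,98]),'across',np.percentile((q[:,:2]-c)@N,[2,50,98]))
k=ok&(P[:,2]>.02)&(P[:,2]<.05)&(rr>.1);rect=cv2.minAreaRect(np.float32(P[k][:,:2])*1000);print(rect)
b=ok&(P[:,2]>.05)&(P[:,2]<.06)&(rr>.1);q=P[b];print('block top',b.sum(),np.percentile((q[:,:2]-c)@U,[2,50,98]),np.percentile((q[:,:2]-c)@N,[2,50,98]))
E
```

```text
[ 0.59503939 -0.14166355]
[(0, np.float64(90.0)), (5, np.float64(90.8)), (10, np.float64(90.0)), (14, np.float64(90.8)), (20, np.float64(89.8)), (25, np.float64(90.3)), (29, np.float64(90.3)), (35, np.float64(90.0)), (40, np.float64(90.3)), (45, np.float64(89.8)), (50, np.float64(90.5)), (55, np.float64(90.0)), (59, np.float64(90.5)), (65, np.float64(90.0)), (70, np.float64(89.8)), (75, np.float64(90.0)), (80, np.float64(90.0)), (85, np.float64(90.3)), (90, np.float64(89.8)), (95, np.float64(90.0)), (100, np.float64(94.0)), (105, np.float64(90.5)), (110, np.float64(90.3)), (115, np.float64(89.8)), (119, np.float64(90.3)), (125, np.float64(98.0)), (130, np.float64(92.8)), (135, np.float64(90.8)), (140, np.float64(90.5)), (145, np.float64(90.8)), (150, np.float64(90.8)), (155, np.float64(91.8)), (160, np.float64(93.0)), (165, np.float64(93.0)), (170, np.float64(91.5)), (175, np.float64(90.3)), (180, np.float64(90.3)), (185, np.float64(90.8)), (190, np.float64(96.0)), (195, np.float64(91.0)), (200, np.float64(90.3)), (205, np.float64(90.8)), (210, np.float64(90.3)), (215, np.float64(90.
[... 389 characters left out ...]
float64(92.0)), (300, np.float64(90.8)), (305, np.float64(90.5)), (310, np.float64(90.0)), (315, np.float64(90.0)), (320, np.float64(90.8)), (325, np.float64(90.0)), (330, np.float64(89.8)), (335, np.float64(90.8)), (340, np.float64(90.5)), (345, np.float64(90.5)), (350, np.float64(90.3)), (355, np.float64(90.3))]
handle [ 0.55740688 -0.10102626  0.14209955] 173 132.80149573230273
tab [0.65358547 0.01309237 0.12456179] 287 along [0.16118162 0.16436856 0.17349811] across [-0.01168464 -0.0013981   0.01070881]
((605.0679931640625, -67.99607849121094), (301.3604736328125, 55.31864929199219), 58.74966812133789)
block top 572 [0.11854621 0.15613419 0.21778845] [-0.01909117 -0.00776309  0.02006163]
```

The rim profile shows the highest spot near 162° world and the lower one near 293°. The handle is at 133°, and the pointer is along 68.8°. Carriage first.

```bash
python3 -c "
from h import *
print(local([.6555,.0135,.105],np.radians(68.8)))"
```

```text
(array([117.4,   9.6, 193.1]), array([-0.004,  0.001, -0.002]))
```

Request:
carry_out([
  [[50, 4, 0], [0, 0, 0], 94],
  [[100, 8, 0], [0, 0, 0], 94],
  [[117, 9.5, 40], [-0.004, 0, 0], 94],
  [[117, 9.5, 90], [-0.004, 0, 0], 94],
  [[117, 9.5, 120], [-0.004, 0, 0], 94],
  [[117, 9.5, 150], [-0.004, 0, 0], 80],
  [[117, 9.5, 175], [-0.004, 0, 0], 60],
  [[117, 9.5, 193], [-0.004, 0, 0], 40],
], grip_force=30)

```text
time: 2.75
position: [0.6529, 0.0156, 0.1037]
orientation: [-0.001, 0.825, 0.565, -0.001]
wrist_force: [0.0, -0.3, -0.3]
finger_gap: 0.0733
```

Request:
carry_out([
  [[0, 0, 0], [0, 0, 0], 25],
  [[0, 0, 0], [0, 0, 0], 18],
  [[0, 0, 0], [0, 0, 0], 10],
  [[0, 0, 0], [0, 0, 0], 6],
  [[0, 0, 0], [0, 0, 0], 6],
  [[0, 0, 0], [0, 0, 0], 6],
])

```text
time: 3.35
position: [0.6533, 0.0155, 0.1044]
orientation: [-0.0, 0.825, 0.565, -0.001]
wrist_force: [0.2, -1.0, 0.5]
finger_gap: 0.0254
```

```bash
cat >> h.py <<'E'
C=np.array([.595,-.1417]);PH=np.radians(68.8);U=np.array([np.cos(PH),np.sin(PH)])
def st():
    s=sense();print('t',round(s['time'],2),'pos',np.round(s['position'],4),'along',round((s['position'][:2]-C)@U*1000,1),'Fu',round(s['wrist_force'][:2]@U,1),'F',np.round(s['wrist_force'],1),'gap',s['finger_gap'])
E
python3 -c "
from h import *
st()"
```

```text
t 3.35 pos [0.6533 0.0155 0.1044] along 167.6 Fu -0.9 F [ 0.2 -1.   0.5] gap 0.02544878462114158
```

Request:
carry_out([
  [[0, 0, 0], [0, 0, 0], 6],
  [[0, 0, 0], [0, 0, 0], 6],
  [[0, 0, 0], [0, 0, 0], 6],
  [[0, 0, 0], [0, 0, 0], 6],
])

```text
time: 3.75
position: [0.6532, 0.0154, 0.1043]
orientation: [-0.0, 0.825, 0.565, -0.001]
wrist_force: [-0.3, -0.2, 0.5]
finger_gap: 0.0059
```

Request:
carry_out([
  [[-2, 0, 0], [0, 0, 0], 6],
  [[-4, 0, 0], [0, 0, 0], 6],
  [[-6, 0, 0], [0, 0, 0], 6],
  [[-8, 0, 0], [0, 0, 0], 6],
])

```text
time: 4.15
position: [0.6503, 0.0077, 0.1043]
orientation: [-0.0, 0.825, 0.565, -0.001]
wrist_force: [0.5, 0.6, -0.4]
finger_gap: 0.0063
```

```bash
python3 -c "
from h import *
st()"
```

```text
t 4.15 pos [0.6503 0.0077 0.1043] along 159.3 Fu 0.8 F [ 0.5  0.6 -0.4] gap 0.006266254776328452
```

The gap closed to 6 mm, so the tab isn't between the pads. I'll look again.

```bash
python3 -c "
from h import *
c=calibration('wrist');p,d=camera('wrist');np.save('w2.npy',d)
K,T=c['camera_matrix'],c['world_to_cam'];np.savez('w2c.npz',K=K,T=T);cv2.imwrite('pics/w2.png',p)
p,d=camera('top');cv2.imwrite('pics/top1.png',p);np.save('top1.npy',d)
P=pts('top',d);m=np.zeros((400,640),bool);m[115:215,260:330]=1
r=np.hypot(*(P[...,:2]-C).transpose(2,0,1));t=m&(P[...,2]>.09)&(P[...,2]<.14)&(r>.11);q=P[t];print('top tab',q.mean(0),t.sum(),q.min(0),q.max(0))
"
```

```text
<string>:7: RuntimeWarning: Mean of empty slice.
  ret = um.true_divide(
Traceback (most recent call last):
ValueError: zero-size array to reduction operation minimum which has no identity
```

View pics/w2.png

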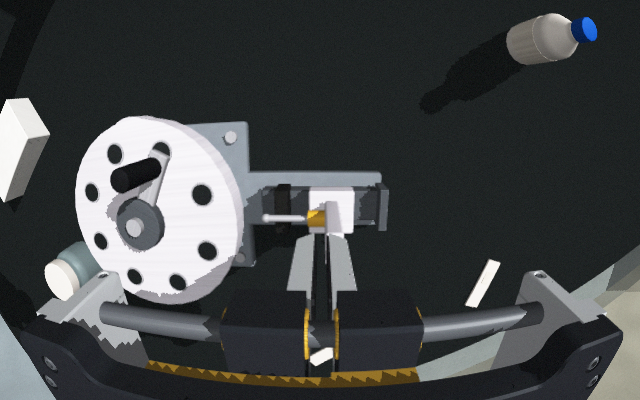

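```bash
python3 - <<'E'
from h import *
z=np.load('w2c.npz');K,T=z['K'],z['T'];d=np.load('w2.npy');N=np.array([U[1],-U[0]])
s=sense();print('tcp along/across',(s['position'][:2]-C)@U,(s['position'][:2]-C)@N)
v,u=np.mgrid[170:300,250:400];uv=np.stack([u.ravel(),v.ravel()],1)
o,ry=rays(K,T,uv);print('cam',o)
P=o+ry*(d[170:300,250:400].ravel()/-(ry@T[2,:3]))[:,None]
A=(P[:,:2]-C)@U*1000;B=(P[:,:2]-C)@N*1000;Z=P[:,2]*1000
g=lambda x:x.reshape(130,150)
for r in range(180,275,6):
  print(r,[(int(g(A)[r-170,c-250]),int(g(B)[r-170,c-250]),int(g(Z)[r-170,c-250])) for c in (305,316,322,328,334,340,350)])
E
```

```text
tcp along/across 0.15919942689935163 -0.0025167834466997157
cam [0.57236924 0.03864161 0.31507525]
180 [(143, -19, 13), (154, -19, 13), (160, -19, 14), (166, -19, 14), (172, -19, 13), (178, -19, 14), (188, -19, 14)]
186 [(143, -14, 19), (154, -19, 38), (160, -19, 39), (165, -19, 39), (171, -19, 40), (176, -19, 39), (186, -19, 38)]
192 [(144, -12, 34), (155, -18, 56), (160, -18, 55), (165, -18, 55), (170, -18, 56), (175, -18, 55), (184, -18, 55)]
198 [(144, -6, 33), (155, -13, 56), (160, -12, 56), (165, -12, 56), (170, -12, 56), (176, -12, 55), (184, -12, 56)]
204 [(144, 0, 34), (155, -7, 56), (160, -7, 56), (165, -11, 70), (170, -11, 70), (175, -7, 57), (184, -7, 55)]
210 [(144, 5, 34), (155, -2, 56), (160, -1, 56), (164, -11, 84), (169, -11, 85), (176, -1, 56), (184, -1, 56)]
216 [(146, -1, 71), (155, -3, 76), (160, -3, 76), (164, -11, 99), (169, -10, 98), (173, -9, 93), (184, 3, 58)]
222 [(146, 3, 71), (155, 1, 77), (160, 1, 78), (164, -11, 111), (168, -10, 111), (172, -10, 110), (185, 9, 56)]
228 [(141, 37, 0), (154, 15, 56), (160, 14, 57), (164, -11, 123), (168, -11, 123), (172, 
[... 151 characters left out ...]
2, 146), (156, -11, 142), (160, 50, 1), (163, -11, 142), (167, -12, 146), (170, -12, 146), (191, 51, 0)]
246 [(150, -12, 154), (159, -86, 315), (160, 58, 0), (163, -10, 150), (167, -12, 154), (170, -12, 155), (191, 58, 1)]
252 [(150, -13, 164), (156, -11, 159), (160, 65, 1), (163, -10, 159), (166, -12, 162), (169, -13, 163), (191, 66, 0)]
258 [(151, -12, 169), (156, -8, 162), (160, 73, 0), (163, -10, 166), (166, -13, 171), (169, -12, 169), (174, -12, 169)]
264 [(151, -12, 176), (156, -5, 163), (160, 81, 0), (163, -11, 174), (166, -11, 175), (169, -12, 176), (174, -12, 176)]
270 [(151, -12, 182), (156, -1, 163), (160, 89, 0), (163, -11, 181), (165, -12, 183), (168, -12, 182), (173, -12, 182)]
```

```bash
python3 -c "
from h import *
p=cv2.imread('pics/w2.png')[170:300,250:400];cv2.imwrite('pics/w2c.png',cv2.resize(p,None,fx=4,fy=4,interpolation=cv2.INTER_CUBIC))"
```

```text
(no output)
```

View pics/w2c.png

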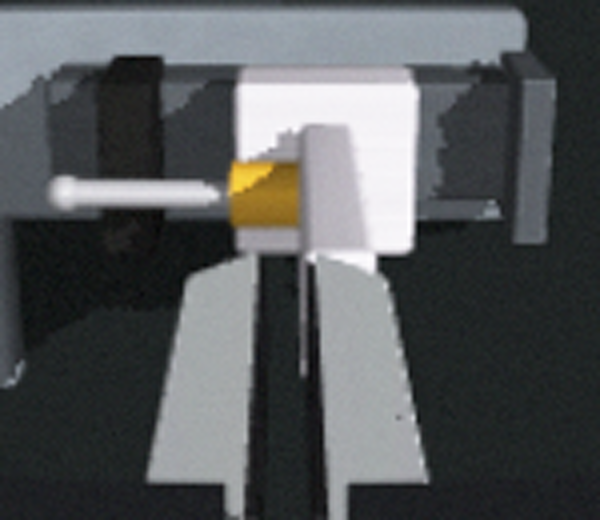

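The crop shows both closed fingertips ending just above the tab's top, with the tab behind and right of the slit. Depth puts the tips near z = 0.14, although the TCP reads 0.104. I'll check this against the first wrist image.

```bash
python3 - <<'E'
from h import *
import station
print([n for n in dir(station) if not n.startswith('_')], getattr(station,'finger_overhang',None), {k:v for k,v in sense().items() if k not in('joint_torque',)})
z=np.load('w1c.npz');K,T=z['K'],z['T'];d=np.load('w1.npy')
for uv in [(238,238),(243,236),(240,242),(235,245),(400,238),(405,238),(410,245)]:
  o,r=rays(K,T,[uv]);print(uv,o+r*(d[uv[1],uv[0]]/-(r@T[2,:3]))[:,None])
s=sense();X=np.array([[*s['position'][:2],s['position'][2]-.008]]);z=np.load('w2c.npz');print('tips expected px',proj(z['K'],z['T'],X))
E
```

```text
['PlanningError', 'calibration', 'camera', 'finger_overhang', 'sense', 'sign_off'] 0.008 {'time': 4.25, 'joint_positions': array([-9.47744008e-02,  4.31384998e-01,  1.44225894e+00, -6.62134650e-04,
        1.26945673e+00, -1.29486075e+00]), 'joint_velocities': array([ 0.00537366,  0.00132465, -0.00200789,  0.00419848, -0.00129674,
        0.00087636]), 'position': array([0.65022397, 0.00763555, 0.10433729]), 'orientation': array([-2.39950773e-04,  8.25255335e-01,  5.64759209e-01, -7.81572717e-04]), 'wrist_force': array([-0.45372477, -0.30021301,  0.46787402]), 'wrist_torque': array([0.03121319, 0.05262139, 0.00293429]), 'finger_gap': 0.006021443670004333}
(238, 238) [[ 0.57769428 -0.13769819  0.33670786]]
(243, 236) [[ 0.57816434 -0.13485551  0.33478593]]
(240, 242) [[ 0.57847764 -0.13473891  0.34351417]]
(235, 245) [[ 0.57788976 -0.1367152   0.34762655]]
(400, 238) [[ 0.61351785 -0.04481502  0.33790494]]
(405, 238) [[ 0.61468894 -0.04186832  0.33803787]]
(410, 245) [[ 0.61473496 -0.04155141  0.34871817]]
tips expected px [[320.61877016 225.6722689 ]]
```

The fingertips are about 44 mm higher than the reported TCP implies. Both wrist views and the missed grasp agree on this. I'll allow for it: reopen, re-centre over the tab and go about 43 mm lower.

Request:
carry_out([
  [[0, 0, -12], [0, 0, 0], 50],
  [[4, 2, -12], [0, 0, 0], 50],
  [[8.5, 3, -12], [0, 0, 0], 50],
  [[8.5, 3, -12], [0, 0, 0], 50],
  [[8.5, 3, -12], [0, 0, 0], 50],
  [[8.5, 3, -12], [0, 0, 0], 50],
  [[8.5, 3, -12], [0, 0, 0], 50],
  [[8.5, 3, -5], [0, 0, 0], 50],
])

```text
time: 5.05
position: [0.6568, 0.0143, 0.11]
orientation: [0.0, 0.825, 0.565, 0.0]
wrist_force: [-0.1, -0.8, -0.5]
finger_gap: 0.0501
```

Request:
carry_out([
  [[0, 0, 10], [0, 0, 0], 50],
  [[0, 0, 20], [0, 0, 0], 50],
  [[0, 0, 30], [0, 0, 0], 50],
  [[0, 0, 40], [0, 0, 0], 40],
  [[0, 0, 46], [0, 0, 0], 30],
  [[0, 0, 46], [0, 0, 0], 20],
  [[0, 0, 46], [0, 0, 0], 8],
  [[0, 0, 46], [0, 0, 0], 8],
])

```text
time: 5.85
position: [0.6574, 0.0143, 0.0646]
orientation: [0.001, 0.825, 0.565, 0.0]
wrist_force: [0.5, 0.0, -0.2]
finger_gap: 0.0132
```

Request:
carry_out([
  [[0, 0, 0], [0, 0, 0], 6],
  [[0, 0, 0], [0, 0, 0], 6],
  [[0, 0, 0], [0, 0, 0], 6],
])

```text
time: 6.15
position: [0.6573, 0.0142, 0.0646]
orientation: [0.001, 0.825, 0.565, 0.0]
wrist_force: [-0.1, 0.1, -1.2]
finger_gap: 0.0118
```

```bash
python3 -c "
from h import *
st()"
```

```text
t 6.15 pos [0.6573 0.0142 0.0646] along 167.8 Fu 0.1 F [-0.1  0.1 -1.2] gap 0.011825783575056408
```

Gripped: the gap is 11.8 mm. Sliding in.

Request:
carry_out([
  [[-1.5, 0, 0], [0, 0, 0], 6],
  [[-3, 0, 0], [0, 0, 0], 6],
  [[-4.5, 0, 0], [0, 0, 0], 6],
  [[-6, 0, 0], [0, 0, 0], 6],
  [[-7.5, 0, 0], [0, 0, 0], 6],
  [[-9, 0, 0], [0, 0, 0], 6],
])

```text
time: 6.75
position: [0.6562, 0.0112, 0.0646]
orientation: [-0.002, 0.825, 0.564, 0.005]
wrist_force: [4.8, 12.1, -4.3]
finger_gap: 0.0119
```

```bash
python3 -c "
from h import *
st()"
```

```text
t 6.75 pos [0.6562 0.0112 0.0646] along 164.7 Fu 13.0 F [ 4.8 12.1 -4.3] gap 0.011868819824248152
```

Request:
carry_out([
  [[-4, 0, 0], [0, 0, 0], 6],
  [[-6, 0, 0], [0, 0, 0], 6],
  [[-8, 0, 0], [0, 0, 0], 6],
  [[-10, 0, 0], [0, 0, 0], 6],
  [[-12, 0, 0], [0, 0, 0], 6],
  [[-14, 0, 0], [0, 0, 0], 6],
  [[-15, 0, 0], [0, 0, 0], 6],
  [[-16, 0, 0], [0, 0, 0], 6],
])

```text
time: 7.55
position: [0.6524, 0.0014, 0.0646]
orientation: [-0.004, 0.825, 0.564, 0.008]
wrist_force: [5.7, 13.1, -3.6]
finger_gap: 0.0119
```

```bash
python3 -c "
from h import *
st()"
```

```text
t 7.55 pos [0.6524 0.0014 0.0646] along 154.2 Fu 14.2 F [ 5.7 13.1 -3.6] gap 0.011878229841021298
```

Request:
carry_out([
  [[-6, 0, 0], [0, 0, 0], 6],
  [[-7, 0, 0], [0, 0, 0], 6],
  [[-8, 0, 0], [0, 0, 0], 6],
  [[-8.5, 0, 0], [0, 0, 0], 6],
  [[-9, 0, 0], [0, 0, 0], 6],
])

```text
time: 8.05
position: [0.6511, -0.002, 0.0647]
orientation: [-0.006, 0.825, 0.564, 0.012]
wrist_force: [4.9, 12.2, -2.8]
finger_gap: 0.0122
```

```bash
python3 -c "
from h import *
st()"
```

```text
t 8.05 pos [ 0.6511 -0.002   0.0647] along 150.5 Fu 13.1 F [ 4.9 12.2 -2.8] gap 0.012217339432613692
```

Request:
carry_out([
  [[-5, 0, 0], [0, 0, 0], 6],
  [[-6, 0, 0], [0, 0, 0], 6],
  [[-7, 0, 0], [0, 0, 0], 6],
  [[-7.5, 0, 0], [0, 0, 0], 6],
  [[-8, 0, 0], [0, 0, 0], 6],
  [[-8, 0, 0], [0, 0, 0], 6],
])

```text
time: 8.65
position: [0.6513, -0.0016, 0.0646]
orientation: [-0.009, 0.826, 0.564, 0.018]
wrist_force: [7.4, 17.5, -5.4]
finger_gap: 0.0126
```

```bash
python3 -c "
from h import *
st()"
```

```text
t 8.65 pos [ 0.6513 -0.0016  0.0646] along 151.0 Fu 19.0 F [ 7.4 17.5 -5.4] gap 0.012639276879519335
```

The force rose from 13 N to 19 N with no further advance, so the carriage is on the stop with about 6 N. I'll relax, release and go up, then check.

Request:
carry_out([
  [[0, 0, 0], [0, 0, 0], 6],
  [[0, 0, 0], [0, 0, 0], 30],
  [[0, 0, 0], [0, 0, 0], 40],
  [[0, 0, 0], [0, 0, 0], 50],
  [[0, 0, 0], [0, 0, 0], 50],
  [[0, 0, -30], [0, 0, 0], 50],
  [[0, 0, -60], [0, 0, 0], 50],
  [[0, 0, -60], [0, 0, 0], 50],
])

```text
time: 9.45
position: [0.6534, -0.0045, 0.1293]
orientation: [-0.006, 0.826, 0.564, 0.021]
wrist_force: [1.0, -0.6, 0.5]
finger_gap: 0.0501
```

```bash
python3 - <<'E'
from h import *
st()
c=calibration('wrist');p,d=camera('wrist');cv2.imwrite('pics/w3.png',p);K,T=c['camera_matrix'],c['world_to_cam']
N=np.array([U[1],-U[0]])
v,u=np.mgrid[100:300,60:420];uv=np.stack([u.ravel(),v.ravel()],1)
o,ry=rays(K,T,uv);P=o+ry*(d[100:300,60:420].ravel()/-(ry@T[2,:3]))[:,None]
A=(P[:,:2]-C)@U*1000;B=(P[:,:2]-C)@N*1000;Z=P[:,2]*1000
b=(abs(Z-56)<2)&(abs(B+14)<5)&(A>100)&(A<200);print('block along',np.percentile(A[b],[1,50,99]),b.sum())
t=(Z>90)&(Z<130)&(A>130)&(abs(B)<14)&(A<190);print('tab',np.percentile(A[t],[2,98]),t.sum(),'across',B[t].min())
h=(Z>134)&(Z<150)&(np.hypot(A,B)<80);print('handle',P[h].mean(0),h.sum(),np.degrees(np.arctan2(*(P[h].mean(0)[:2]-C)[::-1])))
cc,a,r=rim(p,K,T,C);print(cc,[(int(x),round(y*1000,1)) for x,y in zip(a,r) if y>.0911])
print(local([.5575,-.1015,.12],PH))
E
```

```text
t 9.45 pos [ 0.6534 -0.0045  0.1293] along 149.1 Fu -0.2 F [ 1.  -0.6  0.5] gap 0.050132412755439115
block along [118.58053279 143.86971139 169.24868479] 527
tab [144.05823964 155.91778085] 250 across -12.106562203290208
handle [ 0.55766478 -0.09890632  0.14134878] 501 131.1029766799833
[ 0.59439843 -0.14125113] [(59, np.float64(92.3)), (65, np.float64(93.3)), (75, np.float64(94.5)), (80, np.float64(94.5)), (85, np.float64(95.3)), (90, np.float64(95.5)), (95, np.float64(95.8)), (100, np.float64(95.3)), (105, np.float64(95.5)), (110, np.float64(95.0)), (115, np.float64(95.0)), (119, np.float64(94.3)), (125, np.float64(95.8)), (130, np.float64(93.3)), (135, np.float64(92.3)), (150, np.float64(91.8)), (155, np.float64(91.8)), (160, np.float64(92.5)), (165, np.float64(92.3)), (290, np.float64(92.0)), (295, np.float64(92.3)), (300, np.float64(91.8)), (310, np.float64(91.3)), (320, np.float64(91.3))]
(array([-125.1,  -52.5,    1.3]), array([ 0.011, -0.041, -0.003]))
```

View pics/w3.png

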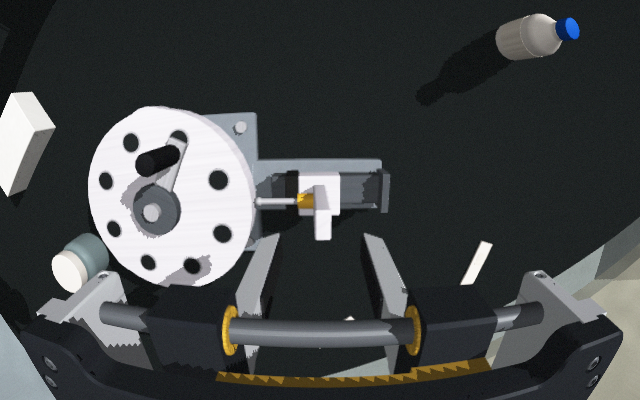

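The view shows the block against the black stop at about (297,185) px, with the pointer tip reaching the rim at (258,200). The tab centre measures 150.0 mm from the axis, so the carriage is home. Now the handle.

Request:
carry_out([
  [[-45, -19, 0], [0.011, -0.041, 0], 50],
  [[-90, -38, 0], [0.011, -0.041, 0], 50],
  [[-125, -52.5, 1], [0.011, -0.041, 0], 50],
  [[-125, -52.5, 1], [0.011, -0.041, 0], 50],
  [[-125, -52.5, 1], [0.011, -0.041, 0], 50],
  [[-125, -52.5, 1], [0.011, -0.041, 0], 50],
])

```text
time: 10.1
position: [0.558, -0.1009, 0.1198]
orientation: [-0.0, 0.826, 0.564, -0.0]
wrist_force: [-0.6, 0.0, 0.9]
finger_gap: 0.05
```

```bash
python3 - <<'E'
from h import *
st();print(local([.5575,-.1015,.065],PH))
c=calibration('wrist');p,d=camera('wrist');K,T=c['camera_matrix'],c['world_to_cam']
v,u=np.mgrid[100:300,200:440];uv=np.stack([u.ravel(),v.ravel()],1)
o,ry=rays(K,T,uv);P=o+ry*(d[100:300,200:440].ravel()/-(ry@T[2,:3]))[:,None];Z=P[:,2]
h=(Z>.110)&(Z<.146)&(np.hypot(*(P[:,:2]-C).T)<.075);q=P[h];print('handle side+top',h.sum(),q.min(0),q.max(0))
h=h&(Z>.1395);print('top',P[h].mean(0),h.sum())
E
```

```text
t 10.1 pos [ 0.558  -0.1009  0.1198] along 24.7 Fu -0.2 F [-0.6  0.   0.9] gap 0.050044854932624956
(array([-0.8, -0.2, 54.8]), array([-0.001, -0.   , -0.003]))
handle side+top 870 [ 0.54823825 -0.11022283  0.11011408] [ 0.56571659 -0.09196477  0.14401015]
top [ 0.55684025 -0.1008996   0.14219748] 519
```

Request:
carry_out([
  [[-0.5, 0, 15], [0, 0, 0], 50],
  [[-0.5, 0, 30], [0, 0, 0], 50],
  [[-0.5, 0, 45], [0, 0, 0], 45],
  [[-0.5, 0, 54], [0, 0, 0], 35],
  [[-0.5, 0, 54], [0, 0, 0], 25],
  [[-0.5, 0, 54], [0, 0, 0], 12],
  [[-0.5, 0, 54], [0, 0, 0], 10],
  [[-0.5, 0, 54], [0, 0, 0], 10],
], grip_force=25)

```text
time: 10.95
position: [0.5588, -0.1014, 0.0665]
orientation: [0.0, 0.826, 0.564, 0.0]
wrist_force: [0.6, 0.5, -0.7]
finger_gap: 0.0177
```

Request:
carry_out([
  [[0, 0, 0], [0, 0, 0], 10],
  [[0, 0, 0], [0, 0, 0], 10],
  [[0, 0, 0], [0, 0, 0], 10],
])

```text
time: 11.25
position: [0.5588, -0.1014, 0.0665]
orientation: [0.0, 0.826, 0.564, 0.001]
wrist_force: [1.1, -0.2, -2.3]
finger_gap: 0.0171
```

```bash
cat >> h.py <<'E'
def crank(goal_deg,n=8,rad=.055,tz=.065,start=None):
    """shift rows (tool mm) along the crank circle to goal_deg, plus force along tangent (ccw +)"""
    s=sense();w,x,y,z=s["orientation"];Rm=R.from_quat([x,y,z,w]);p=s["position"];v=p[:2]-C
    a0=np.arctan2(v[1],v[0]);t=np.array([-np.sin(a0),np.cos(a0)]);f=s['wrist_force'][:2]
    print('t',round(s['time'],2),'ang',round(np.degrees(a0),1),'r',round(np.hypot(*v)*1000,1),'z',round(p[2],4),'Ft',round(f@t,1),'Fr',round(f@v/np.hypot(*v),1),'gap',round(s['finger_gap']*1000,1))
    rv=local(p,PH)[1];print('rot',rv)
    for a in np.linspace(a0 if start is None else np.radians(start),np.radians(goal_deg),n+1)[1:]:
        X=np.array([*(C+rad*np.array([np.cos(a),np.sin(a)])),tz]);print(np.round(Rm.inv().apply(X-p)*1000,1).tolist(),end=' ')
    print()
E
python3 -c "
from h import *
crank(110)"
```

```text
t 11.25 ang 131.9 r 54.2 z 0.0665 Ft -0.7 Fr -0.9 gap 17.1
rot [ 0.001 -0.    -0.002]
[2.7, 0.5, 1.5] [4.9, 1.9, 1.5] [7.1, 3.3, 1.5] [9.2, 4.9, 1.5] [11.3, 6.5, 1.5] [13.2, 8.3, 1.5] [15.1, 10.1, 1.6] [16.9, 12.0, 1.6]
```

Request:
carry_out([
  [[2.7, 0.5, 0], [0, 0, 0], 10],
  [[4.9, 1.9, 0], [0, 0, 0], 10],
  [[7.1, 3.3, 0], [0, 0, 0], 10],
  [[9.2, 4.9, 0], [0, 0, 0], 10],
  [[11.3, 6.5, 0], [0, 0, 0], 10],
  [[13.2, 8.3, 0], [0, 0, 0], 10],
  [[15.1, 10.1, 0], [0, 0, 0], 10],
  [[16.9, 12, 0], [0, 0, 0], 10],
])

```text
time: 12.05
position: [0.5764, -0.0906, 0.0666]
orientation: [0.001, 0.826, 0.564, 0.0]
wrist_force: [0.1, -5.8, -4.4]
finger_gap: 0.0177
```

```bash
python3 -c "
from h import *
crank(70,tz=.0665)"
```

```text
t 12.05 ang 110.0 r 54.4 z 0.0666 Ft 1.9 Fr -5.5 gap 17.7
rot [ 0.002  0.001 -0.002]
[3.4, 3.4, 0.1] [6.1, 7.3, 0.1] [8.4, 11.5, 0.1] [10.4, 15.9, 0.1] [11.9, 20.5, 0.1] [13.1, 25.1, 0.1] [13.8, 29.9, 0.1] [14.1, 34.7, 0.1]
```

Request:
carry_out([
  [[3.4, 3.4, 0], [0, 0, 0], 10],
  [[6, 7.3, 0], [0, 0, 0], 10],
  [[8, 11.5, 0], [0, 0, 0], 10],
  [[9.8, 15.9, 0], [0, 0, 0], 10],
  [[11.1, 20.5, 0], [0, 0, 0], 10],
  [[12, 25.1, 0], [0, 0, 0], 10],
  [[12.7, 29.9, 0], [0, 0, 0], 10],
  [[13, 34.7, 0], [0, 0, 0], 10],
])

```text
time: 12.85
position: [0.6136, -0.0901, 0.0666]
orientation: [0.0, 0.826, 0.564, 0.0]
wrist_force: [-1.4, -0.6, -1.2]
finger_gap: 0.0175
```

```bash
python3 -c "
from h import *
crank(52,tz=.0665,n=6)"
```

```text
t 12.85 ang 70.2 r 54.8 z 0.0666 Ft 1.1 Fr -1.1 gap 17.5
rot [ 0.001 -0.001 -0.002]
[0.2, 2.9, 0.1] [-0.0, 5.8, 0.1] [-0.3, 8.7, 0.1] [-0.8, 11.6, 0.1] [-1.4, 14.4, 0.1] [-2.1, 17.2, 0.1]
```

Request:
carry_out([
  [[0.2, 2.9, 0], [0, 0, 0], 10],
  [[0, 5.8, 0], [0, 0, 0], 10],
  [[-0.3, 8.7, 0], [0, 0, 0], 10],
  [[-0.8, 11.6, 0], [0, 0, 0], 10],
  [[-1.4, 14.4, 0], [0, 0, 0], 10],
  [[-2.1, 17.2, 0], [0, 0, 0], 10],
])

```text
time: 13.45
position: [0.6289, -0.0982, 0.0665]
orientation: [-0.0, 0.826, 0.564, 0.0]
wrist_force: [-2.7, -0.9, -0.7]
finger_gap: 0.0174
```

```bash
python3 -c "
from h import *
crank(46,tz=.0665,n=3)"
```

```text
t 13.45 ang 52.0 r 55.1 z 0.0665 Ft 1.6 Fr -2.4 gap 17.4
rot [ 0.    -0.001 -0.002]
[-0.7, 1.8, 0.0] [-1.4, 3.6, 0.0] [-2.1, 5.4, 0.0]
```

Request:
carry_out([
  [[-0.7, 1.8, 0], [0, 0, 0], 10],
  [[-1.4, 3.6, 0], [0, 0, 0], 10],
  [[-2.1, 5.4, 0], [0, 0, 0], 10],
])

```text
time: 13.75
position: [0.6332, -0.1018, 0.0665]
orientation: [-0.001, 0.826, 0.564, 0.001]
wrist_force: [-3.1, 1.9, 0.3]
finger_gap: 0.0181
```

```bash
python3 -c "
from h import *
crank(40,tz=.0665,n=4)"
```

```text
t 13.75 ang 46.3 r 55.2 z 0.0665 Ft 3.5 Fr -0.8 gap 18.1
rot [-0.    -0.002 -0.002]
[-0.8, 1.3, 0.0] [-1.4, 2.7, 0.0] [-2.1, 4.0, 0.0] [-2.8, 5.4, 0.0]
```

Request:
carry_out([
  [[-0.8, 1.5, 0], [0, 0, 0], 10],
  [[-1.3, 2.5, 0], [0, 0, 0], 10],
  [[-1.8, 3.4, 0], [0, 0, 0], 10],
  [[-2.2, 4.2, 0], [0, 0, 0], 10],
])

```text
time: 14.15
position: [0.6349, -0.1035, 0.0665]
orientation: [-0.003, 0.826, 0.564, 0.0]
wrist_force: [-4.2, 4.4, 3.2]
finger_gap: 0.0177
```

```bash
python3 -c "
from h import *
crank(35,tz=.0665,n=4)"
```

```text
t 14.15 ang 43.8 r 55.2 z 0.0665 Ft 6.1 Fr -0.0 gap 17.7
rot [-0.004 -0.004 -0.002]
[-1.1, 1.8, -0.0] [-2.1, 3.7, -0.0] [-3.2, 5.5, -0.0] [-4.3, 7.2, -0.0]
```

Request:
carry_out([
  [[-1.2, 2, 0], [0, 0, 0], 10],
  [[-1.8, 3.1, 0], [0, 0, 0], 10],
  [[-2.3, 4, 0], [0, 0, 0], 10],
  [[-2.7, 4.8, 0], [0, 0, 0], 10],
])

```text
time: 14.55
position: [0.6362, -0.1049, 0.0665]
orientation: [-0.006, 0.826, 0.564, 0.0]
wrist_force: [-6.2, 7.8, 3.6]
finger_gap: 0.0175
```

```bash
python3 -c "
from h import *
crank(35,tz=.0665,n=4)"
```

```text
t 14.55 ang 41.8 r 55.3 z 0.0665 Ft 9.9 Fr 0.5 gap 17.5
rot [-0.009 -0.007 -0.002]
[-1.0, 1.3, -0.0] [-1.8, 2.7, -0.0] [-2.6, 4.1, -0.1] [-3.5, 5.5, -0.1]
```

Request:
carry_out([
  [[-1.5, 2.6, 0], [-0.009, -0.007, 0], 10],
  [[-2.2, 3.8, 0], [-0.009, -0.007, 0], 10],
  [[-2.6, 4.6, 0], [-0.009, -0.007, 0], 10],
  [[-3, 5.2, 0], [-0.009, -0.007, 0], 10],
])

```text
time: 14.95
position: [0.6376, -0.1065, 0.0665]
orientation: [-0.003, 0.826, 0.564, -0.001]
wrist_force: [-6.6, 6.1, 3.5]
finger_gap: 0.0176
```

```bash
python3 -c "
from h import *
crank(33,tz=.0665,n=4)"
```

```text
t 14.95 ang 39.6 r 55.2 z 0.0665 Ft 8.9 Fr -1.2 gap 17.6
rot [-0.006 -0.003 -0.003]
[-1.0, 1.3, -0.0] [-1.8, 2.6, -0.0] [-2.7, 3.9, -0.1] [-3.6, 5.2, -0.1]
```

Request:
carry_out([
  [[-1.4, 2.3, 0], [-0.006, -0.003, 0], 10],
  [[-2, 3.3, 0], [-0.006, -0.003, 0], 10],
  [[-2.4, 4, 0], [-0.006, -0.003, 0], 10],
  [[-2.8, 4.6, 0], [-0.006, -0.003, 0], 10],
])

```text
time: 15.35
position: [0.6386, -0.1078, 0.0665]
orientation: [-0.003, 0.826, 0.564, -0.001]
wrist_force: [-6.1, 6.1, 3.5]
finger_gap: 0.0178
```

```bash
python3 -c "
from h import *
crank(30,tz=.0665,n=4)"
```

```text
t 15.35 ang 37.8 r 55.3 z 0.0665 Ft 8.5 Fr -1.1 gap 17.8
rot [-0.006 -0.003 -0.003]
[-1.2, 1.5, -0.1] [-2.3, 3.0, -0.1] [-3.4, 4.6, -0.1] [-4.5, 6.0, -0.1]
```

Request:
carry_out([
  [[-1.4, 2.1, 0], [-0.006, -0.003, 0], 10],
  [[-2.1, 3.1, 0], [-0.006, -0.003, 0], 10],
  [[-2.7, 3.9, 0], [-0.006, -0.003, 0], 10],
  [[-3.2, 4.6, 0], [-0.006, -0.003, 0], 10],
])

```text
time: 15.75
position: [0.6407, -0.1105, 0.0665]
orientation: [-0.002, 0.826, 0.564, -0.0]
wrist_force: [-4.7, 4.6, 2.1]
finger_gap: 0.0175
```

```bash
python3 -c "
from h import *
crank(30,tz=.0665,n=4)"
```

```text
t 15.75 ang 34.4 r 55.3 z 0.0665 Ft 6.5 Fr -1.3 gap 17.5
rot [-0.003 -0.002 -0.003]
[-0.9, 0.7, -0.0] [-1.5, 1.5, -0.0] [-2.1, 2.3, -0.0] [-2.8, 3.2, -0.0]
```

Request:
carry_out([
  [[-1.2, 1.6, 0], [-0.003, -0.002, 0], 10],
  [[-2.1, 2.7, 0], [-0.003, -0.002, 0], 10],
  [[-2.9, 3.7, 0], [-0.003, -0.002, 0], 10],
  [[-3.6, 4.6, 0], [-0.003, -0.002, 0], 10],
])

```text
time: 16.15
position: [0.6445, -0.1166, 0.0665]
orientation: [0.001, 0.826, 0.564, 0.0]
wrist_force: [-1.4, 0.2, -0.4]
finger_gap: 0.0176
```

```bash
python3 -c "
from h import *
crank(30,tz=.0665,n=4)"
```

```text
t 16.15 ang 26.9 r 55.5 z 0.0665 Ft 0.8 Fr -1.2 gap 17.6
rot [ 0.002  0.001 -0.003]
[0.1, -0.9, 0.0] [0.6, -1.4, 0.0] [1.1, -2.0, 0.0] [1.6, -2.6, 0.0]
```

Clockwise the force peaked at about 10 N near 41° and had dropped away by 27°. Now the other direction.

Request:
carry_out([
  [[1.1, -1.4, 0], [0, 0, 0], 10],
  [[2.2, -2.9, 0], [0, 0, 0], 10],
  [[3.3, -4.4, 0], [0, 0, 0], 10],
  [[4.2, -5.8, 0], [0, 0, 0], 10],
])

```text
time: 16.55
position: [0.6421, -0.1125, 0.0666]
orientation: [0.003, 0.826, 0.564, 0.0]
wrist_force: [2.5, -7.7, -3.9]
finger_gap: 0.0177
```

```bash
python3 -c "
from h import *
crank(40,tz=.0665,n=4)"
```

```text
t 16.55 ang 31.8 r 55.4 z 0.0666 Ft -7.9 Fr -2.0 gap 17.7
rot [ 0.006  0.003 -0.002]
[0.8, -1.8, 0.1] [1.9, -3.5, 0.1] [3.0, -5.1, 0.0] [3.9, -6.8, 0.0]
```

Request:
carry_out([
  [[1.5, -2.2, 0], [0.006, 0.003, 0], 10],
  [[2.2, -3.3, 0], [0.006, 0.003, 0], 10],
  [[2.6, -4, 0], [0.006, 0.003, 0], 10],
  [[3, -4.6, 0], [0.006, 0.003, 0], 10],
])

```text
time: 16.95
position: [0.6412, -0.1112, 0.0666]
orientation: [0.004, 0.826, 0.564, 0.0]
wrist_force: [3.3, -7.6, -5.0]
finger_gap: 0.0176
```

```bash
python3 -c "
from h import *
crank(40,tz=.0665,n=4)"
```

```text
t 16.95 ang 33.4 r 55.4 z 0.0666 Ft -8.1 Fr -1.5 gap 17.6
rot [ 0.006  0.004 -0.002]
[0.6, -1.5, 0.1] [1.4, -2.9, 0.1] [2.2, -4.2, 0.1] [3.0, -5.6, 0.1]
```

Request:
carry_out([
  [[1.5, -2.2, 0], [0.006, 0.003, 0], 10],
  [[2.2, -3.3, 0], [0.006, 0.003, 0], 10],
  [[2.7, -4.1, 0], [0.006, 0.003, 0], 10],
  [[3.1, -4.9, 0], [0.006, 0.003, 0], 10],
])

```text
time: 17.35
position: [0.6404, -0.1101, 0.0666]
orientation: [0.004, 0.826, 0.564, 0.0]
wrist_force: [3.7, -8.7, -5.9]
finger_gap: 0.0178
```

```bash
python3 -c "
from h import *
crank(40,tz=.0665,n=4)"
```

```text
t 17.35 ang 34.8 r 55.4 z 0.0666 Ft -9.3 Fr -1.9 gap 17.8
rot [ 0.007  0.004 -0.002]
[0.4, -1.2, 0.1] [1.0, -2.3, 0.1] [1.7, -3.4, 0.1] [2.3, -4.4, 0.1]
```

Request:
carry_out([
  [[1.6, -2.5, 0], [0.006, 0.003, 0], 10],
  [[2.4, -3.7, 0], [0.006, 0.003, 0], 10],
  [[2.9, -4.5, 0], [0.006, 0.003, 0], 10],
  [[3.3, -5.2, 0], [0.006, 0.003, 0], 10],
])

```text
time: 17.75
position: [0.6395, -0.1088, 0.0666]
orientation: [0.005, 0.825, 0.564, 0.0]
wrist_force: [3.8, -9.1, -5.9]
finger_gap: 0.0175
```

```bash
python3 -c "
from h import *
crank(42,tz=.0665,n=4)"
```

```text
t 17.75 ang 36.5 r 55.3 z 0.0666 Ft -9.6 Fr -2.4 gap 17.5
rot [ 0.008  0.005 -0.001]
[0.4, -1.3, 0.1] [1.1, -2.4, 0.1] [1.7, -3.6, 0.1] [2.4, -4.8, 0.0]
```

Request:
carry_out([
  [[1.6, -2.6, 0], [0.007, 0.004, 0], 10],
  [[2.4, -3.8, 0], [0.007, 0.004, 0], 10],
  [[2.9, -4.7, 0], [0.007, 0.004, 0], 10],
  [[3.3, -5.4, 0], [0.007, 0.004, 0], 10],
])

```text
time: 18.15
position: [0.6382, -0.1072, 0.0666]
orientation: [0.005, 0.825, 0.565, 0.0]
wrist_force: [2.8, -8.7, -5.2]
finger_gap: 0.0175
```

```bash
python3 -c "
from h import *
crank(42,tz=.0665,n=4)"
```

```text
t 18.15 ang 38.7 r 55.3 z 0.0666 Ft -8.6 Fr -3.3 gap 17.5
rot [ 0.008  0.005 -0.001]
[0.1, -0.8, 0.1] [0.5, -1.5, 0.1] [0.9, -2.2, 0.1] [1.3, -3.0, 0.1]
```

The force at 38.7° is nearly the same in both directions (about 8.7 N and 8.6 N), and it is midway between the peaks at about 41° and 36°. I'll unload, release and retreat.

Request:
carry_out([
  [[0, 0, 0], [0, 0, 0], 10],
  [[0, 0, 0], [0, 0, 0], 10],
  [[0, 0, 0], [0, 0, 0], 25],
  [[0, 0, 0], [0, 0, 0], 35],
  [[0, 0, 0], [0, 0, 0], 40],
  [[0, 0, 0], [0, 0, 0], 40],
  [[0, 0, 0], [0, 0, 0], 40],
])

```text
time: 18.85
position: [0.6383, -0.1069, 0.0667]
orientation: [0.005, 0.825, 0.565, 0.0]
wrist_force: [0.2, -0.1, -0.1]
finger_gap: 0.04
```

Request:
carry_out([
  [[0, 0, -30], [0, 0, 0], 40],
  [[0, 0, -60], [0, 0, 0], 40],
  [[0, 0, -100], [0, 0, 0], 40],
  [[0, 0, -150], [0, 0, 0], 40],
  [[0, 0, -170], [0, 0, 0], 40],
  [[0, 0, -170], [0, 0, 0], 40],
  [[0, 0, -170], [0, 0, 0], 40],
])

```text
time: 19.55
position: [0.6368, -0.1055, 0.236]
orientation: [0.004, 0.825, 0.565, 0.0]
wrist_force: [-0.5, 0.0, 0.7]
finger_gap: 0.0402
```

```bash
python3 - <<'E'
from h import *
st()
c=calibration('wrist');p,d=camera('wrist');cv2.imwrite('pics/w4.png',p);K,T=c['camera_matrix'],c['world_to_cam']
N=np.array([U[1],-U[0]])
v,u=np.mgrid[60:300,150:500];uv=np.stack([u.ravel(),v.ravel()],1)
o,ry=rays(K,T,uv);P=o+ry*(d[60:300,150:500].ravel()/-(ry@T[2,:3]))[:,None]
A=(P[:,:2]-C)@U*1000;B=(P[:,:2]-C)@N*1000;Z=P[:,2]*1000
t=(Z>90)&(Z<130)&(A>130)&(abs(B)<14)&(A<190);print('tab',np.percentile(A[t],[2,98]),t.sum())
h=(Z>138)&(Z<147)&(np.hypot(A,B)<80);print('handle',P[h].mean(0),h.sum(),np.degrees(np.arctan2(*(P[h].mean(0)[:2]-C)[::-1])))
cc,a,r=rim(p,K,T,C,3);print(cc,[(int(x),round(y*1000,1)) for x,y in zip(a,r) if y>.0911])
E
```

```text
t 19.55 pos [ 0.6368 -0.1055  0.236 ] along 48.9 Fu -0.2 F [-0.5  0.   0.7] gap 0.040157773715117924
tab [143.44605662 153.35056049] 236
handle [ 0.63620305 -0.10571305  0.14216939] 234 41.134126591965554
[ 0.59505135 -0.14169168] [(33, np.float64(96.5)), (36, np.float64(93.3)), (63, np.float64(91.8)), (66, np.float64(92.5)), (69, np.float64(93.0)), (72, np.float64(92.8)), (75, np.float64(92.3)), (78, np.float64(91.3)), (102, np.float64(94.8)), (105, np.float64(98.0)), (111, np.float64(97.5)), (119, np.float64(98.0)), (123, np.float64(94.3)), (195, np.float64(94.8)), (198, np.float64(97.5)), (201, np.float64(92.0)), (204, np.float64(91.8))]
```

View pics/w4.png

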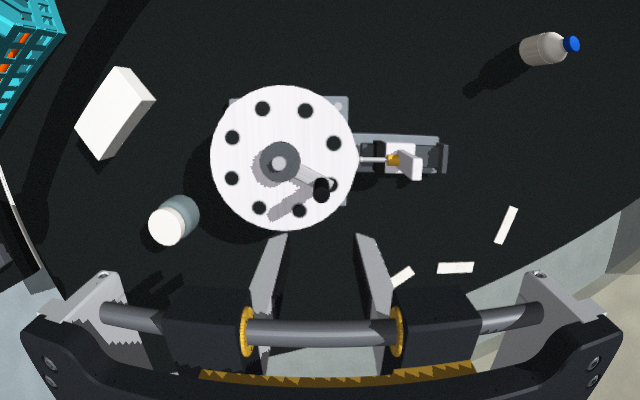

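The view shows the rotor with the handle at (321,190) px, the block against the stop at (390,158), and the pointer on the rim at (360,160). The bottle, box and jar look undisturbed. The visible swelling runs from 63° to 78°, centred near 70°; the pointer is at 68.8° and the tolerance is ±5°. The gripper is clear, so I'm handing in.

```bash
python3 -c "
from station import *
print(sign_off())"
```

```text
the job is handed in; nothing more can be done
None
```

I slid the carriage home, turned the rotor so its highest spot sits under the pointer, let go, and handed the job in at about 20 s of the 72 s allowed. `sign_off()` gives no verdict, so I can't confirm it passed.

- **Carriage:** It took about 13 N to slide. At the stop the force rose to 19 N with no further movement, so it pressed the rubber with roughly 6 N. The tab then measured 150 mm from the axis. In the last picture it read about 148 mm, a rougher view, but still home.
- **Highest spot:** With the handle held, the hardest point was near 41° clockwise and near 36° counter-clockwise. I stopped at 38.7°, midway between them, where the force was about equal both ways (8.7 N and 8.6 N).
- **After release:** The picture shows the swelling centred near 70°, with the pointer at 68.8°; about ±5° is allowed. The gripper was clear, and the bottle, box and jar looked undisturbed (judged by eye).

**What failed or disagreed:**
- **First grasp:** It missed the tab. The fingertips are about 44 mm higher than the reported tool position implies, so I lowered the next grasps to match.
- **Handle angle:** After release the camera put the handle at 41.1°, against 38.7° felt. The difference is within the tolerance, and I did not correct for it.
- **Pointer force:** I had no direct reading of the rim's force on the pointer.

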